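# Stack the balcony crates with the brush and peg tub packed inside

## Task

Build up the laundry stack in this order: set the deep green crate squarely in the middle of the white stand, long side along long side; lay the red brush in it, bristles down, flat on the floor of either half; stack the shallow green crate on top so that its foot drops fully home inside the deep crate's rim; last, stand the peg tub upright on the floor of either half of the shallow crate. Leave the soap dish, the terracotta pot and the amber bottle where they are.

Things in the scene. Friction and masses are not known exactly. Their poses are not given: they have to be found in the camera images.
- deep_c (a point): Deep green open crate, 0.35 kg, 158 (x) x 170 (y, long side) x 80 mm high. Point: its centre, 40 mm above the underside, z up. Walls 5 mm. Foot slab below 130 x 142 x 6 mm; inner floor 11 mm above the underside. A 10 mm thick carrying rib runs along y through the middle, top at 70 mm: pinch it from above across x. Each half is 69 (x) x 160 mm inside, centred 39.5 mm from the rib's middle.
- shallow_c (a point): Shallow green open crate, 0.25 kg, made like the deep one (same footprint, foot, floor, halves) but 50 mm high, its rib as high as the rim (50 mm). Point: its centre, 25 mm above the underside; z up, y along the long side. Stacked, its foot lies inside the deep crate's rim (9 mm play all round), underside 6 mm below that rim: this point is then 59 mm above the deep crate's.
- brush_c (a point): Red hard silicone scrubbing brush, 0.12 kg, lying bristles down: head 48 (x) x 96 (y) x 22 mm high, with an upright block grip 26 (x) x 30 (y) mm on its middle reaching 58 mm above the underside. Point: its centre, 29 mm above the underside; z up, y along the head. Pinch the grip from above.
- tub_c (a point): Round lidded tub for clothes pegs, white with a flat grey lid, loose, standing: 50 mm diameter, 70 mm high, about 0.15 kg. This point is its centre, 35 mm above its underside; z up.
- stand: Low white powder-coated metal stand, fixed: flat top 185 (x) x 210 (y) mm, 30 mm high, no lip. Origin at the centre of its underside on the table; y along its long side.
- soap: Bystander: white soap dish with a bar of soap, 55 (x) x 85 (y) x 32 mm. Origin at the centre of its underside.
- pot: Bystander: small empty terracotta pot, 72 mm across, 65 mm high. Origin at the centre of its underside.
- bottle: Bystander: amber bottle with white cap, 52 mm across, 130 mm high. Origin at the centre of its underside.
Not all that is in view belongs to the job. What is meant by the part that bears tub_c is not blue or purple, and is the smaller of those in its own colour.

How it is judged:
On the way, in this order (a step that is already met when the one before it is completed fails the run):
1. the deep crate stands squarely on the stand (horizontal distance between deep_c and stand below 0.015 m and z of deep_c in the frame of stand between 0.066 and 0.074 m and angle between the y axis of deep_c and the y axis of stand, either way round below 0.16 rad and angle between deep_c's own z axis and vertical below 0.06 rad), for 0.2 s.
2. the brush lies on the floor of the deep crate (all of step 1 and x of brush_c in the frame of deep_c between -0.074 and 0.074 m and y of brush_c in the frame of deep_c between -0.08 and 0.08 m and z of brush_c in the frame of deep_c between -0.006 and 0.006 m and angle between brush_c's own z axis and vertical below 0.15 rad), for 0.2 s.
3. the shallow crate is stacked home on the deep crate (all of step 2 and horizontal distance between shallow_c and deep_c below 0.014 m and z of shallow_c in the frame of deep_c between 0.055 and 0.063 m and angle between the y axis of shallow_c and the y axis of deep_c, either way round below 0.15 rad and angle between shallow_c's own z axis and vertical below 0.06 rad), for 0.2 s.
4. the tub stands in the shallow crate (all of step 3 and x of tub_c in the frame of shallow_c between -0.074 and 0.074 m and y of tub_c in the frame of shallow_c between -0.08 and 0.08 m and z of tub_c in the frame of shallow_c between 0.015 and 0.027 m and angle between tub_c's own z axis and vertical below 0.15 rad), for 0.2 s.
At the end, for the whole second after the job is handed in: Deep crate level on the stand, within 15 mm of its middle and 0.16 rad; brush flat on the floor of one half of it; shallow crate seated home on it (4 mm in height, 14 mm, 0.15 rad); tub upright on the floor of one half of the shallow crate; heights within 6 mm; all released and at rest (all of step 4 and linear speed of each of deep, shallow, brush, tub below 0.02 m/s); the robot touches nothing.
It fails at once if a bystander (soap dish, pot or bottle) is pushed more than 25 mm (distance of any of soap, pot, bottle from where it was at the start of the episode above 0.025 m).
It also fails if it takes over 125 s, if anything falls off the work surface, if the arm or the gripper's body presses on something with over 40 N, if the wrist force passes 120 N, or if a joint passes its speed limit or range.

## Robot

A 6-joint arm with a two-finger parallel gripper is mounted at the origin on the work surface. World frame = base frame: x ahead of the robot, y to its left, z up, the work surface at z = 0. Lengths are in m, angles in rad, forces in N, time in s.
With the tool pointing down it reaches from about 0.35 to 0.775 m from the base axis. Payload 7.3 kg.
Tool frame: the origin (TCP) lies midway between the tips of the shut fingers; the grasp point (between the pads) lies 19 mm behind it (robot.grasp_offset is the z of the grasp point in the tool frame, in m); z points along the fingers, y is the direction in which the jaws open and shut (so a half turn about z gives the same grasp; the last joint's range is limited). The gripper opens to 92 mm and grips with 3 to 60 N. Pads are 19 mm wide; open, the fingers measure 130 mm over their backs; the gripper's body (75 mm by 190 mm) begins 47 mm behind the grasp point.
Start: joints at [-1.346, 0.342, 1.524, -0, 1.275, -0.146], TCP at [0.19, -0.489, 0.227] pointing down, gripper open.
Joint ranges: [-2.53, 2.53], [-0.77, 2.02], [0.04, 2.7], [-1, 4.14], [0.28, 2.66], [-3.11, 3.11]. Speed limits (rad/s): [2.57, 2.57, 3.14, 3.14, 3.14, 3.14].

## Interface

Orientations are given as [roll, pitch, yaw] about the fixed x, y, z axes, in that order (R = Rz(yaw) Ry(pitch) Rx(roll)).
In Python, from cell import observe, imaging, workorder, robot gives the robot as it stands. The module is installed in compiled form; this text tells all that it offers.
- The arm moves only by the tool send_rows, never from a script. Its argument "series" is a list of rows, each a list of 7 numbers: the shift along the tool's x, y, z in m, then the turn, a rotation vector about the tool's x, y, z in rad, then the closure, from 0 (fully open) to 1 (shut). A call has 1 to 5 rows; each row shifts and turns the commanded pose from where the row before left it, along the tool's axes as they then stand; what a row does not reach is not made up. A row lasts 1/12 s, in which the tool goes at most 41.7 mm and 7.16 degrees, less where a joint would pass 70% of its speed; a pose out of reach is approached as far as the arm can. A call is refused whole if a number of a shift passes 0.0417 or a number of a turn 0.125, either way. A call with a gripper value outside its range is refused whole. The fingers move at their own pace and stop on an object; "newtons" is the grip in N (left out, the last holds). Time passes only in rows, so rows that do not move let the fingers close. It gives the time, the measured TCP pose, the force and the opening at its end, in the units of the state.
- observe(): the state, without advancing time (a new reading comes with each control period).
- imaging.read_camera(name): name is "side" or "top" or "wrist"; returns a dict with "color" (420x560x3 uint8, red, green, blue), "range_z" (420x560 float32, m along the optical axis (not along the pixel's ray), 0 where there is no reading), "vfov" (degrees; the focal length in pixels is half the picture's height over the tangent of half this angle, whatever the lens; pixels are square), "cx", "cy" (the principal point, pixels), "T" (4x4, takes a point from camera to world coordinates). Camera axes: x right, y down, z forward; pixel columns grow to the right and rows downward; lengths in m; the calibration is good to about 2 mm. A picture is of the moment at which its call begins.
- workorder.hand_in(): hands the job in, once; it reports no verdict.
The state is a dict: "time": time; "qpos": joint angles; "qvel": joint speeds; "joint_efforts": joint torques, N m; "tool_pos": TCP position; "tool_rot": TCP orientation; "contact_force": force on the tool from outside, world axes, zero at the start; "torque": the same for the moment, N m; "opening": finger opening in m.
Only numpy, scipy, OpenCV 4.12 (cv2) and the standard library are available. Lean on these libraries where they do the work, as an engineer would, in place of code of your own. Each camera call takes 0.05 s, during which the arm holds its last target.

## Working session

There is one attempt and no reset: what is moved stays moved. The work goes in short steps, Python scripts to look and compute and a tool call to move; the robot and the scene stay as the last step left them, time stands still between calls to the robot, and variables do not carry over. Pictures are saved under pics/ and viewed, and the job is handed in when it is done.

Besides the shell and the picture viewer there is one more tool, called after "Emit:" by a JSON object that holds its "op" and its "data". send_rows: Moves the arm, as the interface text tells. Its arguments: {"type":"object","properties":{"series":{"type":"array","items":{"type":"array","items":{"type":"number"}}},"newtons":{"type":"number"}},"required":["series"]}

```bash
mkdir -p pics; ls
cat > h.py <<'E'
import numpy as np, cv2
from cell import observe, imaging, workorder, robot
def cam(n):
    d=imaging.read_camera(n); return d
def save(d,name): cv2.imwrite('pics/'+name+'.png',cv2.cvtColor(d['color'],cv2.COLOR_RGB2BGR))
def world(d):
    z=d['range_z'];h,w=z.shape;f=h/2/np.tan(np.radians(d['vfov'])/2)
    u,v=np.meshgrid(np.arange(w),np.arange(h))
    P=np.stack([(u-d['cx'])/f*z,(v-d['cy'])/f*z,z],-1)
    W=P@d['T'][:3,:3].T+d['T'][:3,3]; W[z==0]=np.nan
    return W
E
python3 - <<'E'
from h import *
print(observe()); print(robot.grasp_offset)
for n in ['side','top','wrist']:
    d=cam(n); save(d,n+'0'); np.savez('/tmp/'+n+'0',**d); print(n,d['vfov'],d['cx'],d['cy'],d['T'].round(3).tolist(),np.mean(d['range_z']>0))
E
```

```text
pics
{'time': 0.0, 'qpos': array([-1.34595842e+00,  3.42736329e-01,  1.52502105e+00,  1.82932549e-05,
        1.27537852e+00, -1.46030211e-01]), 'qvel': array([ 0.00037607, -0.00123262,  0.00012927, -0.00067599,  0.00027929,
       -0.00134417]), 'joint_efforts': array([-2.85335656e-03, -4.31245780e+01, -2.44226468e+01,  7.14635476e-02,
        5.58848656e-02, -9.45582701e-05]), 'tool_pos': array([ 0.19019351, -0.48890614,  0.22603649]), 'tool_rot': array([-3.14006838e+00, -2.41865840e-04,  3.70862591e-01]), 'contact_force': array([ 0.042573  ,  0.10919042, -0.12733841]), 'torque': array([-0.0523613 , -0.00993748,  0.03627474]), 'opening': 0.09174914962352172}
-0.0188
side 43.107497308968746 287.6971510410626 203.25792433677586 [[-0.884, -0.258, 0.389, -0.021], [-0.467, 0.473, -0.747, 1.035], [0.009, -0.843, -0.539, 0.83], [0.0, 0.0, 0.0, 1.0]] 0.9959651360544217
top 43.45156683611933 275.5353555204904 214.45493922752843 [[0.005, -0.995, 0.103, 0.418], [-1.0, -0.006, -0.005, 0.015], [0.006, -0.103, -0.995, 1.188], [0.0, 0.0, 0.0, 1.0]] 0.9961479591836735
wrist 69.90243325398626 282.18108612391535 212.5422607231828 [[0.363, -0.902, -0.232, 0.254], [-0.932, -0.352, -0.089, -0.464], [-0.002, 0.249, -0.969, 0.384], [0.0, 0.0, 0.0, 1.0]] 0.9596088435374149
```

View pics/top0.png

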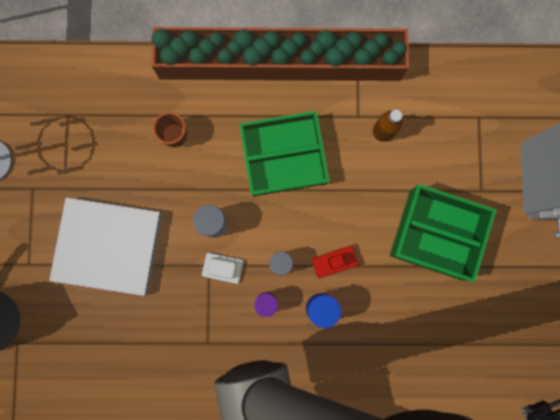

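View pics/side0.png

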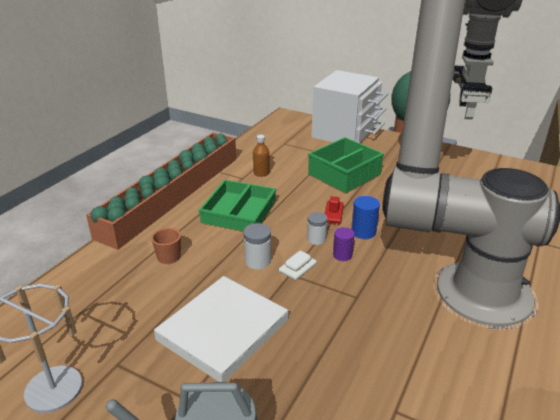

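The top view shows the stand at (105,246), shallow crate at (285,153), deep crate at (444,232) and brush at (335,262). The small grey-lidded tub is at (281,263) and its larger twin at (209,221). Next I measure them with depth.

Run:
```python
from h import *
d=dict(np.load('/tmp/top0.npz')); W=world(d)
def box(n,r,zlo,zhi):
    u0,u1,v0,v1=r; P=W[v0:v1,u0:u1].reshape(-1,3); 
    m=(P[:,2]>zlo)&(P[:,2]<zhi); P=P[m].astype(np.float32)
    (c,s,a)=cv2.minAreaRect(P[:,:2]*1000); print(n,'n',m.sum(),'c',np.round(c,1),'s',np.round(s,1),'a',round(a,1),'zmed',np.median(P[:,2]).round(4),'mean',P[:,:2].mean(0).round(4))
box('stand',(40,175,185,310),.02,.045)
box('deep rim',(385,505,175,290),.074,.09)
box('deep',(385,505,175,290),.064,.074)
box('shal rim',(232,340,105,205),.044,.06)
box('brush head',(305,365,240,285),.012,.03)
box('brush grip',(305,365,240,285),.05,.07)
box('tub lid',(262,300,245,280),.062,.08)
box('bigtub lid',(185,235,200,245),.062,.2)
box('soap',(195,250,245,290),.01,.05)
box('pot',(150,192,108,152),.055,.08)
box('bottle',(370,408,105,145),.09,.15)
box('purple',(250,282,290,322),.04,.15)
box('blue',(303,346,290,332),.05,.15)
for t in ['table']:
    print(W[340,100],W[210,350])
```

```text
stand n 8177 c [466.2 383.7] s [211.9 185.6] a 81.4 zmed 0.0305 mean [0.4652 0.3823]
deep rim n 1211 c [ 496.5 -350.5] s [176.  163.3] a 71.8 zmed 0.0799 mean [ 0.4972 -0.352 ]
deep n 578 c [ 494.6 -346.6] s [169.  156.3] a 71.5 zmed 0.0698 mean [ 0.5003 -0.3673]
shal rim n 1390 c [673.3  -8.2] s [163.4 174.6] a 9.9 zmed 0.0501 mean [ 0.673 -0.009]
brush head n 761 c [ 434.6 -122.3] s [47.3 96.1] a 18.6 zmed 0.0222 mean [ 0.4344 -0.1211]
brush grip n 164 c [ 434.4 -122.2] s [25.  29.9] a 19.1 zmed 0.0579 mean [ 0.4343 -0.1218]
tub lid n 432 c [430.2  -2.1] s [46.4 48.8] a 0.2 zmed 0.0705 mean [ 0.4301 -0.0022]
bigtub lid n 805 c [518.3 149.1] s [63.9 64.3] a 0.8 zmed 0.0928 mean [0.5179 0.1483]
soap n 843 c [419.3 126.6] s [84.8 54.1] a 78.9 zmed 0.027 mean [0.4196 0.1253]
pot n 305 c [722.9 242.1] s [70.5 70.2] a 10.5 zmed 0.0644 mean [0.7246 0.2432]
bottle n 299 c [ 729.7 -232.7] s [40.9 37.1] a 50.9 zmed 0.1045 mean [ 0.7303 -0.2338]
purple n 451 c [343.3  29. ] s [48.4 47.9] a 89.2 zmed 0.0704 mean [0.3434 0.0288]
blue n 907 c [332.9 -90.9] s [66.1 66.2] a 1.9 zmed 0.0953 mean [ 0.3331 -0.0901]
[0.25989506 0.3939482  0.00213368] [ 5.51496578e-01 -1.60476218e-01 -5.39262889e-04]
```

```bash
cat >> h.py <<'E'
from scipy.optimize import least_squares
def fitcrate(W,c,yaw,ribz,rimz,hx=.079,hy=.085,tol=.005):
    # rib line fit + rim midline fit; c xy centre guess, yaw = angle of x axis
    P=W.reshape(-1,3); P=P[np.isfinite(P[:,0])]
    P=P[np.hypot(*(P[:,:2]-c).T)<.14]
    rim=P[abs(P[:,2]-rimz)<tol][:,:2]; rib=P[abs(P[:,2]-ribz)<tol][:,:2]
    def loc(p,q): 
        C,S=np.cos(p[2]),np.sin(p[2]); e=q-p[:2]; return np.c_[e@[C,S],e@[-S,C]]
    def res(p):
        L=loc(p,rim); ax=abs(abs(L[:,0])-(hx-.0025)); ay=abs(abs(L[:,1])-(hy-.0025))
        r1=np.minimum(ax,ay)
        if abs(ribz-rimz)<.004: return np.minimum(r1,np.maximum(abs(L[:,0])-.003,0))
        K=loc(p,rib); m=(abs(K[:,0])<.02); 
        return np.r_[r1,np.where(m,abs(K[:,0]),.0)[m[0]:]*1.0]
    s=least_squares(res,[*c,yaw],loss='soft_l1',f_scale=.003,x_scale=[.01,.01,.1],diff_step=1e-3)
    L=loc(s.x,rim); 
    return s.x, np.sqrt(np.median(s.fun**2)), np.percentile(L,[1,99],axis=0)
def plan(x,y,z,yaw=None):
    """print tool-frame shift from the present TCP to target TCP, and yaw turn about tool z (after shift)"""
    s=observe(); from scipy.spatial.transform import Rotation as Ro
    R=Ro.from_euler('xyz',s['tool_rot']); d=R.inv().apply(np.array([x,y,z])-s['tool_pos'])
    print('t',round(float(s['time']),2),'pos',s['tool_pos'].round(4),'rot',s['tool_rot'].round(4),'open',round(s['opening'],4),'q',s['qpos'].round(2))
    n=int(np.ceil(np.linalg.norm(d)/.0405)); print('shift tool',d.round(4),'rows',n,'each',(d/max(n,1)).round(4))
    if yaw is not None:
        Rt=Ro.from_euler('xyz',[np.pi,0,yaw]); rv=(R.inv()*Rt).as_rotvec(); k=int(np.ceil(np.linalg.norm(rv)/.122)); print('turn',rv.round(4),'rows',k,'each',(rv/max(k,1)).round(4))
E
python3 - <<'E'
from h import *
W=world(dict(np.load('/tmp/top0.npz')))
for a in [-22,-18,-14]: print('deep',fitcrate(W,[.4965,-.3505],np.radians(a),.07,.08))
for a in [5,8,11]: print('shal',fitcrate(W,[.673,-.0085],np.radians(a),.05,.05))
# stand yaw cross-check via long edges: done by minAreaRect ; rib PCA
P=W[175:290,385:505].reshape(-1,3)
for n,c,a,z in [('deep',[.4965,-.3505],-18.,.07),('shal',[.673,-.0085],8.,.05)]:
    P=W.reshape(-1,3);e=P[:,:2]-c;C,S=np.cos(np.radians(a)),np.sin(np.radians(a))
    l=np.c_[e@[C,S],e@[-S,C]]; m=(abs(l[:,0])<.015)&(abs(l[:,1])<.07)&(abs(P[:,2]-z)<.006)
    f=np.polyfit(l[m,1],l[m,0],1); print(n,m.sum(),'rib slope deg (x axis yaw add)',-np.degrees(f[0]),'offset',f[1])
plan(.4965,-.3505,.16,np.radians(71.7))
E
```

```text
Traceback (most recent call last):
  File "h.py", line 26, in fitcrate
    s=least_squares(res,[*c,yaw],loss='soft_l1',f_scale=.003,x_scale=[.01,.01,.1],diff_step=1e-3)
  File "h.py", line 25, in res
    return np.r_[r1,np.where(m,abs(K[:,0]),.0)[m[0]:]*1.0]
                    ~~~~~~~~~~~~~~~~~~~~~~~~~~^^^^^^^
TypeError: slice indices must be integers or None or have an __index__ method
```

View pics/wrist0.png

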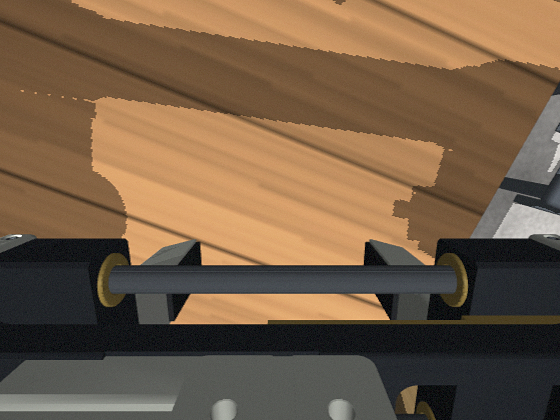

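The wrist view shows only bare table between the open fingers, at about (180,280) and (400,280). I'll fix the fit next.

```bash
python3 - <<'E'
s=open('h.py').read()
s=s.replace("return np.r_[r1,np.where(m,abs(K[:,0]),.0)[m[0]:]*1.0]","return np.r_[r1,np.where(m,abs(K[:,0]),.0)]")
open('h.py','w').write(s)
E
python3 - <<'E'
from h import *
W=world(dict(np.load('/tmp/top0.npz')))
for a in [-22,-18,-14]: 
  r=fitcrate(W,[.4965,-.3505],np.radians(a),.07,.08);print('deep',r[0][:2].round(4),np.degrees(r[0][2]).round(2),r[1].round(4),r[2].round(3).tolist())
for a in [5,8,11]:
  r=fitcrate(W,[.673,-.0085],np.radians(a),.05,.05);print('shal',r[0][:2].round(4),np.degrees(r[0][2]).round(2),r[1].round(4),r[2].round(3).tolist())
P=W.reshape(-1,3)
for n,c,a,z in [('deep',[.4965,-.3505],-18.,.07),('shal',[.673,-.0085],8.,.05)]:
    e=P[:,:2]-c;C,S=np.cos(np.radians(a)),np.sin(np.radians(a))
    l=np.c_[e@[C,S],e@[-S,C]]; m=(abs(l[:,0])<.015)&(abs(l[:,1])<.07)&(abs(P[:,2]-z)<.006)
    f=np.polyfit(l[m,1],l[m,0],1); print(n,m.sum(),'slope deg',-np.degrees(f[0]),'offset',f[1])
plan(.4965,-.3505,.16,np.radians(71.7))
E
```

```text
deep [ 0.4961 -0.3495] -18.42 0.0018 [[-0.081, -0.088], [0.082, 0.087]]
deep [ 0.4961 -0.3495] -18.42 0.0018 [[-0.081, -0.088], [0.082, 0.087]]
deep [ 0.4963 -0.3494] -18.71 0.0018 [[-0.081, -0.088], [0.081, 0.087]]
shal [ 0.6726 -0.0079] 9.96 0.0014 [[-0.081, -0.087], [0.081, 0.086]]
shal [ 0.6726 -0.0079] 9.96 0.0014 [[-0.081, -0.087], [0.081, 0.086]]
shal [ 0.6726 -0.0079] 9.96 0.0014 [[-0.081, -0.087], [0.081, 0.086]]
deep 324 slope deg -0.40384376851624876 offset -0.00082178403565516
shal 309 slope deg 1.9502834005847418 offset -0.00048383203878011205
t 0.15 pos [ 0.1902 -0.489   0.2262] rot [-3.1405e+00 -2.0000e-04  3.7080e-01] open 0.0917 q [-1.35  0.34  1.52  0.    1.28 -0.15]
shift tool [ 0.3357 -0.0181  0.0663] rows 9 each [ 0.0373 -0.002   0.0074]
turn [-1.000e-03 -6.000e-04 -8.806e-01] rows 8 each [-1.000e-04 -1.000e-04 -1.101e-01]
```

Emit:
{"op": "send_rows", "data": {"series": [[0.037,-0.002,0.0065,0,0,0,0.3],[0.037,-0.002,0.0065,0,0,0,0.3],[0.037,-0.002,0.0065,0,0,0,0.3],[0.037,-0.002,0.0065,0,0,0,0.3],[0.037,-0.002,0.0065,0,0,0,0.3]]}}

```text
time: 0.57
tool_pos: [0.3604, -0.4119, 0.1938]
tool_rot: [-3.141, 0.0, 0.37]
contact_force: [-0.4, -0.1, 0.4]
opening: 0.0653
```

Emit:
{"op": "send_rows", "data": {"series": [[0.037,-0.002,0.0065,0,0,0,0.3],[0.037,-0.002,0.0065,0,0,0,0.3],[0.037,-0.002,0.0065,0,0,0,0.3],[0.037,-0.002,0.0065,0,0,0,0.3],[0,0,0,0,0,-0.11,0.3]]}}

```text
time: 0.98
tool_pos: [0.4987, -0.3479, 0.1662]
tool_rot: [-3.139, -0.002, 0.484]
contact_force: [-0.8, 0.8, -0.9]
opening: 0.0647
```

Emit:
{"op": "send_rows", "data": {"series": [[0,0,0,0,0,-0.11,0.3],[0,0,0,0,0,-0.11,0.3],[0,0,0,0,0,-0.11,0.3],[0,0,0,0,0,-0.11,0.3],[0,0,0,0,0,-0.11,0.3]]}}

```text
time: 1.4
tool_pos: [0.494, -0.3517, 0.1678]
tool_rot: [-3.141, -0.0, 1.036]
contact_force: [-0.3, -0.9, 0.2]
opening: 0.0646
```

Emit:
{"op": "send_rows", "data": {"series": [[0,0,0,0,0,-0.11,0.3],[0,0,0,0,0,-0.11,0.3],[0,0,0,0,0,0,0.3]]}}

```text
time: 1.65
tool_pos: [0.494, -0.3517, 0.1678]
tool_rot: [-3.141, -0.0, 1.255]
contact_force: [-0.1, -0.8, -1.1]
opening: 0.0642
```

Run:
```python
from h import *
d=cam('wrist'); save(d,'w1'); W=world(d)
r=fitcrate(W,[.4962,-.3496],np.radians(-18.5),.07,.08);print('deep',r[0][:2].round(4),np.degrees(r[0][2]).round(2),r[1].round(4),r[2].round(3).tolist())
plan(.4962,-.3496,.038,np.radians(71.5))
```

```text
deep [ 0.4984 -0.3498] -18.37 0.0017 [[-0.081, -0.087], [0.081, 0.086]]
t 1.7 pos [ 0.494  -0.3518  0.1679] rot [-3.1410e+00 -2.0000e-04  1.2487e+00] open 0.0648 q [-0.75  0.54  1.37 -0.    1.23 -0.42]
shift tool [0.0027 0.0015 0.1299] rows 4 each [0.0007 0.0004 0.0325]
turn [-0.0006 -0.0002  0.0008] rows 1 each [-0.0006 -0.0002  0.0008]
```

View pics/w1.png

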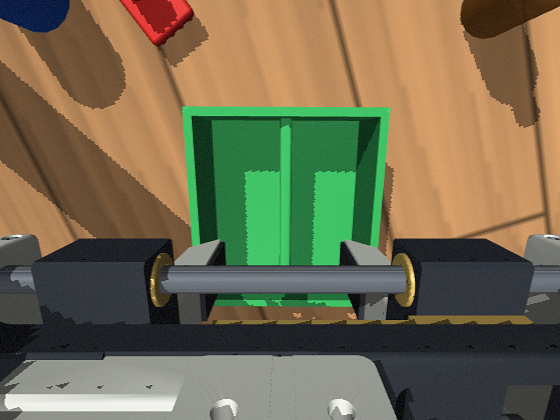

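The wrist view shows the rib at column 287, midway between the fingers at about 222 and 347. The position agrees with the top camera within 2 mm, so I go down.

Emit:
{"op": "send_rows", "data": {"series": [[0.001,0.001,0.033,0,0,0,0.3],[0.001,0.001,0.033,0,0,0,0.3],[0.001,0,0.033,0,0,0,0.3],[0,0,0.031,0,0,0,0.3],[0,0,0,0,0,0,0.3]]}}

```text
time: 2.12
tool_pos: [0.4937, -0.3467, 0.0319]
tool_rot: [-3.131, -0.005, 1.247]
contact_force: [-1.2, 1.7, -0.6]
opening: 0.0642
```

Emit:
{"op": "send_rows", "data": {"series": [[0,0,0,0,0,0,1],[0,0,0,0,0,0,1],[0,0,0,0,0,0,1],[0,0,0,0,0,0,1],[0,0,0,0,0,0,1]], "newtons": 45}}

```text
time: 2.53
tool_pos: [0.4977, -0.3503, 0.04]
tool_rot: [3.139, 0.001, 1.25]
contact_force: [-0.1, 0.3, 0.0]
opening: 0.0357
```

Emit:
{"op": "send_rows", "data": {"series": [[0,0,0,0,0,0,1],[0,0,-0.01,0,0,0,1],[0,0,-0.02,0,0,0,1],[0,0,-0.035,0,0,0,1],[0,0,-0.04,0,0,0,1]]}}

```text
time: 2.95
tool_pos: [0.4959, -0.3488, 0.1435]
tool_rot: [-3.138, -0.002, 1.251]
contact_force: [0.8, -0.8, 0.0]
opening: 0.0024
```

The fingers were still closing when I lifted, so the grasp missed. I check that nothing moved, then redo it with more wait.

Emit:
{"op": "send_rows", "data": {"series": [[0,0,0,0,0,0,0.4],[0,0,0,0,0,0,0.4],[0,0,0,0,0,0,0.4],[0,0,0,0,0,0,0.4],[0,0,0,0,0,0,0.4]]}}

```text
time: 3.37
tool_pos: [0.4963, -0.3492, 0.1419]
tool_rot: [-3.139, -0.001, 1.251]
contact_force: [0.4, 0.8, -0.5]
opening: 0.0317
```

Run:
```python
from h import *
d=cam('wrist'); save(d,'w2'); W=world(d)
r=fitcrate(W,[.4962,-.3496],np.radians(-18.5),.07,.08);print('deep',r[0][:2].round(4),np.degrees(r[0][2]).round(2),r[1].round(4),r[2].round(3).tolist())
plan(.4962,-.3496,.038,np.radians(71.5))
```

```text
deep [ 0.4983 -0.3492] -18.73 0.0017 [[-0.081, -0.082], [0.081, 0.086]]
t 3.42 pos [ 0.4964 -0.3492  0.142 ] rot [-3.1393e+00 -1.0000e-03  1.2507e+00] open 0.0357 q [-0.74  0.57  1.4  -0.    1.17 -0.42]
shift tool [-0.0005  0.0002  0.104 ] rows 3 each [-0.0002  0.0001  0.0347]
turn [-0.0023 -0.001   0.0028] rows 1 each [-0.0023 -0.001   0.0028]
```

View pics/w2.png

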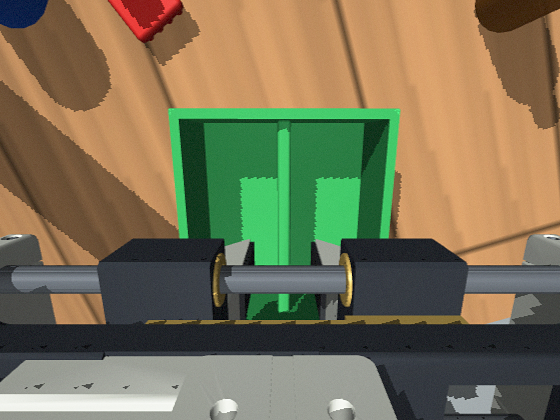

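The crate hasn't moved, and the rib at column 284 is still centred between the fingers.

Emit:
{"op": "send_rows", "data": {"series": [[0.0005,0,0.035,0,0,0,0.4],[0.0005,0,0.035,0,0,0,0.4],[0,0,0.024,0,0,0,0.4],[0,0,0.01,0,0,0,0.6],[0,0,0,0,0,0,1]]}}

```text
time: 3.83
tool_pos: [0.4957, -0.3474, 0.0361]
tool_rot: [-3.136, -0.003, 1.251]
contact_force: [-0.4, 0.5, 0.0]
opening: 0.0457
```

Emit:
{"op": "send_rows", "data": {"series": [[0,0,0,0,0,0,1],[0,0,0,0,0,0,1],[0,0,0,0,0,0,1],[0,0,0,0,0,0,1],[0,0,0,0,0,0,1]]}}

```text
time: 4.25
tool_pos: [0.4977, -0.3491, 0.0404]
tool_rot: [3.14, 0.001, 1.251]
contact_force: [0.4, -0.2, 0.0]
opening: 0.0129
```

Emit:
{"op": "send_rows", "data": {"series": [[0,0,0,0,0,0,1],[0,0,0,0,0,0,1],[0,0,0,0,0,0,1]]}}

```text
time: 4.5
tool_pos: [0.4976, -0.349, 0.0402]
tool_rot: [3.14, 0.001, 1.251]
contact_force: [-1.8, 0.3, 6.6]
opening: 0.0097
```

Emit:
{"op": "send_rows", "data": {"series": [[0,0,-0.01,0,0,0,1],[0,0,-0.025,0,0,0,1],[0,0,-0.035,0,0,0,1],[0,0,-0.04,0,0,0,1],[0,0,-0.035,0,0,0,1]]}}

```text
time: 4.92
tool_pos: [0.4969, -0.3483, 0.1862]
tool_rot: [-3.141, -0.0, 1.251]
contact_force: [0.5, -0.8, -3.0]
opening: 0.0096
```

Emit:
{"op": "send_rows", "data": {"series": [[0,0,-0.01,0,0,0,1],[0,0,0,0,0,0,1]]}}

```text
time: 5.08
tool_pos: [0.4983, -0.3496, 0.1975]
tool_rot: [3.136, 0.003, 1.251]
contact_force: [0.2, -0.3, -4.1]
opening: 0.0099
```

Run:
```python
from h import *
d=cam('side'); save(d,'s3'); print(observe()['contact_force'])
plan(.4662,.3837,.195,np.radians(81.4))
```

```text
[-0.71982689  0.36631595 -5.02201379]
t 5.13 pos [ 0.4972 -0.3487  0.1944] rot [3.1407e+00 5.0000e-04 1.2508e+00] open 0.0098 q [-0.74  0.52  1.34 -0.    1.29 -0.42]
shift tool [ 0.6855 -0.2598 -0.0011] rows 19 each [ 0.0361 -0.0137 -0.0001]
turn [ 0.0009  0.0006 -0.1699] rows 2 each [ 0.0004  0.0003 -0.0849]
```

View pics/s3.png

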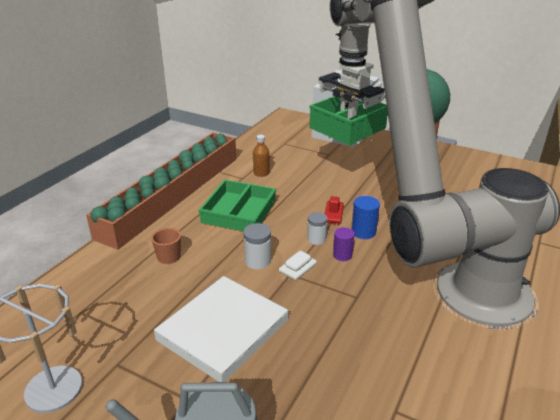

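The crate is lifted and level at about (348,115). Its underside is near 0.155 m, clear of everything on the path.

Emit:
{"op": "send_rows", "data": {"series": [[0.012,-0.005,0,0,0,0,1],[0.024,-0.009,0,0,0,0,1],[0.036,-0.0137,0,0,0,0,1],[0.036,-0.0137,0,0,0,0,1],[0.036,-0.0137,0,0,0,0,1]]}}

```text
time: 5.55
tool_pos: [0.4882, -0.1924, 0.1906]
tool_rot: [-3.135, -0.001, 1.25]
contact_force: [0.0, 0.9, -3.8]
opening: 0.01
```

Emit:
{"op": "send_rows", "data": {"series": [[0.036,-0.0137,0,0,0,0,1],[0.036,-0.0137,0,0,0,0,1],[0.036,-0.0137,0,0,0,0,1],[0.036,-0.0137,0,0,0,0,1],[0.036,-0.0137,0,0,0,0,1]]}}

```text
time: 5.97
tool_pos: [0.4796, -0.0003, 0.1912]
tool_rot: [-3.136, 0.001, 1.25]
contact_force: [0.3, 0.2, -3.5]
opening: 0.0099
```

Emit:
{"op": "send_rows", "data": {"series": [[0.036,-0.0137,0,0,0,0,1],[0.036,-0.0137,0,0,0,0,1],[0.036,-0.0137,0,0,0,0,1],[0.036,-0.0137,0,0,0,0,1],[0.036,-0.0137,0,0,0,0,1]]}}

```text
time: 6.38
tool_pos: [0.4712, 0.1916, 0.1911]
tool_rot: [-3.137, 0.003, 1.251]
contact_force: [1.2, 0.0, -3.8]
opening: 0.0098
```

Emit:
{"op": "send_rows", "data": {"series": [[0.036,-0.0137,0,0,0,0,1],[0.036,-0.0137,0,0,0,0,1],[0.036,-0.0137,0,0,0,0,1],[0.024,-0.009,0,0,0,-0.085,1],[0.012,-0.005,0,0,0,-0.085,1]]}}

```text
time: 6.8
tool_pos: [0.4632, 0.3467, 0.1903]
tool_rot: [-3.137, 0.003, 1.427]
contact_force: [0.5, -0.1, -4.3]
opening: 0.0095
```

Emit:
{"op": "send_rows", "data": {"series": [[0,0,0,0,0,0,1],[0,0,0,0,0,0,1]]}}

```text
time: 6.97
tool_pos: [0.4638, 0.3436, 0.191]
tool_rot: [-3.137, 0.004, 1.421]
contact_force: [0.7, -0.8, -3.5]
opening: 0.0095
```

Run:
```python
from h import *
d=cam('wrist'); save(d,'w4'); d=cam('top'); save(d,'t4'); W=world(d); 
s=observe(); z=s['tool_pos'][2]-.0402
for a in [-5,-12]:
  r=fitcrate(W,s['tool_pos'][:2],np.radians(a),.07+z,.08+z,tol=.006);print('deep',r[0][:2].round(4),np.degrees(r[0][2]).round(2),r[1].round(4),r[2].round(3).tolist())
plan(.4662,.3837,.0712,np.radians(81.4))
```

```text
deep [0.464  0.3398] -9.13 0.0017 [[-0.081, -0.086], [0.08, 0.087]]
deep [0.464  0.3398] -9.14 0.0017 [[-0.081, -0.086], [0.08, 0.087]]
t 7.07 pos [0.4648 0.3427 0.1923] rot [-3.1390e+00  2.7000e-03  1.4184e+00] open 0.01 q [ 0.5   0.47  1.43 -0.    1.25  0.66]
shift tool [ 0.0411 -0.0045  0.121 ] rows 4 each [ 0.0103 -0.0011  0.0303]
turn [-0.0026  0.0027 -0.0023] rows 1 each [-0.0026  0.0027 -0.0023]
```

View pics/t4.png

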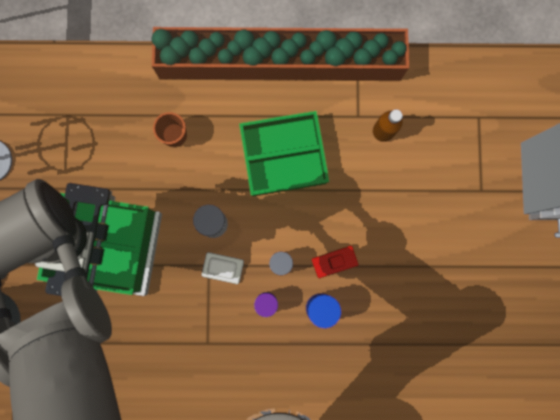

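The crate hangs level over the stand at (100,245), about 43 mm short in y. I finish the lateral move, then lower.

Emit:
{"op": "send_rows", "data": {"series": [[0.022,-0.002,0.02,0,0,0,1],[0.0205,-0.0025,0.02,0,0,0,1],[0,0,0.03,0,0,0,1],[0,0,0.02,0,0,0,1],[0,0,0,0,0,0,1]]}}

```text
time: 7.48
tool_pos: [0.4648, 0.3837, 0.0989]
tool_rot: [-3.134, 0.007, 1.418]
contact_force: [-1.0, -0.9, -3.9]
opening: 0.0096
```

Emit:
{"op": "send_rows", "data": {"series": [[0,0,0,0,0,0,1],[0,0,0,0,0,0,1]]}}

```text
time: 7.65
tool_pos: [0.4684, 0.3863, 0.1055]
tool_rot: [3.14, -0.001, 1.419]
contact_force: [0.0, 0.1, -2.6]
opening: 0.0094
```

Run:
```python
from h import *
plan(.4667,.3852,.0712,np.radians(81.4))
```

```text
t 7.65 pos [0.4684 0.3863 0.1055] rot [ 3.140e+00 -1.100e-03  1.419e+00] open 0.0094 q [ 0.56  0.6   1.45 -0.    1.09  0.72]
shift tool [-0.0014 -0.0015  0.0343] rows 1 each [-0.0014 -0.0015  0.0343]
turn [ 0.0016 -0.0011 -0.0017] rows 1 each [ 0.0016 -0.0011 -0.0017]
```

Emit:
{"op": "send_rows", "data": {"series": [[-0.001,-0.001,0.014,0,0,0,1],[0,0,0.01,0,0,0,1],[0,0,0.006,0,0,0,1],[0,0,0.003,0,0,0,1],[0,0,0.001,0,0,0,1]]}}

```text
time: 8.07
tool_pos: [0.4661, 0.3857, 0.0702]
tool_rot: [-3.141, 0.0, 1.421]
contact_force: [-2.5, -2.7, 2.8]
opening: 0.0093
```

Emit:
{"op": "send_rows", "data": {"series": [[0,0,0.001,0,0,0,1],[0,0,0,0,0,0,1]]}}

```text
time: 8.23
tool_pos: [0.4662, 0.3858, 0.0702]
tool_rot: [3.141, 0.0, 1.421]
contact_force: [-2.4, -2.1, 2.7]
opening: 0.0101
```

Emit:
{"op": "send_rows", "data": {"series": [[0,0,0,0,0,0,0.4],[0,0,0,0,0,0,0.4],[0,0,0,0,0,0,0.4],[0,0,0,0,0,0,0.4],[0,0,-0.01,0,0,0,0.4]]}}

```text
time: 8.65
tool_pos: [0.4652, 0.3853, 0.0778]
tool_rot: [-3.139, 0.002, 1.421]
contact_force: [0.1, 0.4, 0.2]
opening: 0.0383
```

Emit:
{"op": "send_rows", "data": {"series": [[0,0,-0.025,0,0,0,0.4],[0,0,-0.035,0,0,0,0.4],[0,0,-0.04,0,0,0,0.4],[0,0,-0.02,0,0,0,0.4],[0,0,0,0,0,0,0.4]]}}

```text
time: 9.07
tool_pos: [0.4684, 0.3875, 0.2061]
tool_rot: [3.133, -0.008, 1.421]
contact_force: [1.0, 0.3, 0.3]
opening: 0.055
```

Run:
```python
from h import *
plan(.4343,-.122,.16,np.radians(17.5))
d=cam('wrist'); save(d,'w5'); W=world(d)
r=fitcrate(W,[.466,.384],np.radians(-9),.10,.11);print('deep',r[0][:2].round(4),np.degrees(r[0][2]).round(2),r[1].round(4),r[2].round(3).tolist())
```

```text
t 9.07 pos [0.4684 0.3875 0.2061] rot [ 3.1328 -0.0076  1.421 ] open 0.055 q [ 0.57  0.5   1.33 -0.    1.3   0.71]
shift tool [-0.5092  0.0419  0.0426] rows 13 each [-0.0392  0.0032  0.0033]
turn [ 0.0036 -0.0117  1.1155] rows 10 each [ 0.0004 -0.0012  0.1116]
deep [0.4672 0.3849] -8.98 0.0017 [[-0.081, -0.087], [0.081, 0.086]]
```

View pics/w5.png

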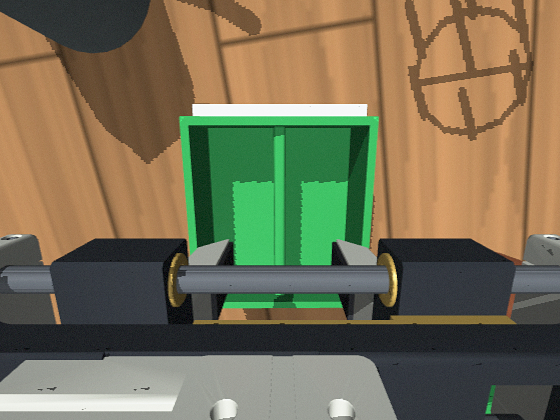

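The crate sits squarely on the stand, fitted at (0.467, 0.385) and 81°, within about 2 mm and 0.5° of the stand. On to the brush.

Emit:
{"op": "send_rows", "data": {"series": [[-0.039,0.0032,0,0,0,0,0.3],[-0.039,0.0032,0,0,0,0,0.3],[-0.039,0.0032,0,0,0,0,0.3],[-0.039,0.0032,0,0,0,0,0.3],[-0.039,0.0032,0,0,0,0,0.3]]}}

```text
time: 9.53
tool_pos: [0.4515, 0.1889, 0.198]
tool_rot: [-3.139, 0.001, 1.421]
contact_force: [1.8, -0.7, -0.4]
opening: 0.0642
```

Emit:
{"op": "send_rows", "data": {"series": [[-0.039,0.0032,0,0,0,0,0.3],[-0.039,0.0032,0,0,0,0,0.3],[-0.039,0.0032,0,0,0,0,0.3],[-0.039,0.0032,0,0,0,0,0.3],[-0.039,0.0032,0,0,0,0,0.3]]}}

```text
time: 9.95
tool_pos: [0.4382, -0.0061, 0.1984]
tool_rot: [-3.14, 0.0, 1.421]
contact_force: [0.3, -0.2, 0.2]
opening: 0.0646
```

Emit:
{"op": "send_rows", "data": {"series": [[-0.039,0.0032,0,0,0,0,0.3],[-0.039,0.0032,0,0,0,0,0.3],[-0.039,0.0032,0,0,0,0,0.3],[0,0,0,0,0,0.11,0.3],[0,0,0,0,0,0.11,0.3]]}}

```text
time: 10.37
tool_pos: [0.4305, -0.1238, 0.1981]
tool_rot: [-3.139, 0.0, 1.191]
contact_force: [-0.1, 0.4, 0.3]
opening: 0.0641
```

Emit:
{"op": "send_rows", "data": {"series": [[0,0,0,0,0,0.112,0.3],[0,0,0,0,0,0.112,0.3],[0,0,0,0,0,0.112,0.3],[0,0,0,0,0,0.112,0.3],[0,0,0,0,0,0.112,0.3]]}}

```text
time: 10.78
tool_pos: [0.4307, -0.1214, 0.1981]
tool_rot: [-3.139, 0.001, 0.635]
contact_force: [0.3, -0.7, 0.1]
opening: 0.0644
```

Emit:
{"op": "send_rows", "data": {"series": [[0,0,0,0,0,0.112,0.3],[0,0,0,0,0,0.112,0.3],[0,0,0,0,0,0.112,0.3],[0,0,0,0,0,0,0.3]]}}

```text
time: 11.12
tool_pos: [0.4308, -0.1213, 0.1982]
tool_rot: [-3.14, 0.002, 0.301]
contact_force: [-0.1, -0.1, -0.9]
opening: 0.0642
```

Run:
```python
from h import *
d=cam('wrist'); save(d,'w6'); W=world(d); P=W.reshape(-1,3); P=P[(np.hypot(P[:,0]-.4343,P[:,1]+.122)<.065)]
for lo,hi in [(.012,.03),(.05,.07)]:
    q=P[(P[:,2]>lo)&(P[:,2]<hi)][:,:2].astype(np.float32)*1000; print(len(q),cv2.minAreaRect(q))
plan(.4343,-.122,.028,np.radians(17.5))
```

```text
2676 ((436.4588317871094, -122.70744323730469), (48.02009963989258, 95.8736572265625), 18.487382888793945)
732 ((436.3848571777344, -122.76586151123047), (26.033233642578125, 29.7994384765625), 18.660879135131836)
t 11.17 pos [ 0.4309 -0.1214  0.1984] rot [-3.1403e+00  1.5000e-03  3.0690e-01] open 0.064 q [-0.45  0.23  1.77 -0.    1.15  0.82]
shift tool [0.0033 0.0019 0.1704] rows 5 each [0.0007 0.0004 0.0341]
turn [-0.0013  0.0015  0.0015] rows 1 each [-0.0013  0.0015  0.0015]
```

View pics/w6.png

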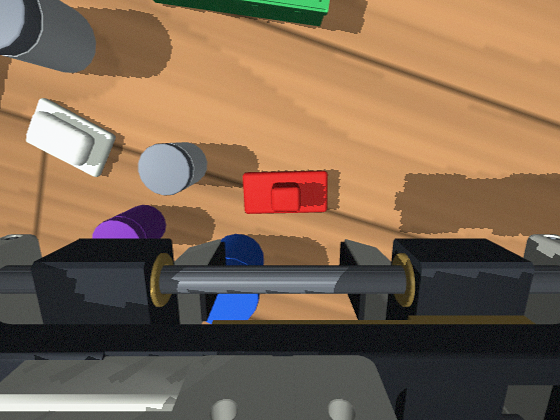

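The brush at (285,190) lies square to the jaws, with the blue tub off to the side. I go down onto the grip.

Emit:
{"op": "send_rows", "data": {"series": [[0.0025,0.0015,0.035,0,0,-0.015,0.25],[0.002,0.001,0.04,0,0,0,0.25],[0,0,0.04,0,0,0,0.25],[0,0,0.03,0,0,0,0.25],[0,0,0.01,0,0,0,0.25]]}}

```text
time: 11.58
tool_pos: [0.4335, -0.1213, 0.0399]
tool_rot: [-3.136, 0.006, 0.324]
contact_force: [-1.4, 0.3, 0.2]
opening: 0.0693
```

Emit:
{"op": "send_rows", "data": {"series": [[0,0,0.01,0,0,0,0.25],[0,0,0.005,0,0,0,0.5],[0,0,0,0,0,0,1],[0,0,0,0,0,0,1],[0,0,0,0,0,0,1]], "newtons": 30}}

```text
time: 12.0
tool_pos: [0.437, -0.1228, 0.0298]
tool_rot: [3.141, -0.001, 0.321]
contact_force: [-0.3, 0.4, -0.7]
opening: 0.0469
```

Emit:
{"op": "send_rows", "data": {"series": [[0,0,0,0,0,0,1],[0,0,0,0,0,0,1],[0,0,0,0,0,0,1],[0,0,0,0,0,0,1]]}}

```text
time: 12.33
tool_pos: [0.4369, -0.1228, 0.0298]
tool_rot: [3.141, -0.001, 0.32]
contact_force: [-1.0, -0.7, 4.8]
opening: 0.0299
```

Emit:
{"op": "send_rows", "data": {"series": [[0,0,-0.015,0,0,0,1],[0,0,-0.03,0,0,0,1],[0,0,-0.04,0,0,0,1],[0,0,-0.04,0,0,0,1],[0,0,-0.03,0,0,0,1]]}}

```text
time: 12.75
tool_pos: [0.4368, -0.1227, 0.1871]
tool_rot: [3.14, -0.002, 0.32]
contact_force: [1.0, -0.2, -1.9]
opening: 0.0299
```

Run:
```python
from h import *
plan(.506,.3788,.184,np.radians(-9))
```

```text
t 12.75 pos [ 0.4368 -0.1227  0.1871] rot [ 3.140e+00 -1.600e-03  3.199e-01] open 0.0299 q [-0.44  0.25  1.77 -0.    1.12  0.81]
shift tool [ 0.2234 -0.4543  0.0028] rows 13 each [ 0.0172 -0.0349  0.0002]
turn [ 0.0012 -0.002   0.477 ] rows 4 each [ 0.0003 -0.0005  0.1193]
```

Emit:
{"op": "send_rows", "data": {"series": [[0.009,-0.018,0,0,0,0,1],[0.017,-0.035,0,0,0,0,1],[0.017,-0.035,0,0,0,0,1],[0.017,-0.035,0,0,0,0,1],[0.017,-0.035,0,0,0,0,1]]}}

```text
time: 13.17
tool_pos: [0.4596, 0.0532, 0.1843]
tool_rot: [3.142, -0.0, 0.319]
contact_force: [0.5, -0.4, -0.6]
opening: 0.0299
```

Emit:
{"op": "send_rows", "data": {"series": [[0.017,-0.035,0,0,0,0,1],[0.017,-0.035,0,0,0,0,1],[0.017,-0.035,0,0,0,0,1],[0.017,-0.035,0,0,0,0,1],[0.017,-0.035,0,0,0,0,1]]}}

```text
time: 13.58
tool_pos: [0.4852, 0.2463, 0.184]
tool_rot: [3.141, 0.001, 0.32]
contact_force: [1.0, -0.8, -0.8]
opening: 0.0294
```

Emit:
{"op": "send_rows", "data": {"series": [[0.017,-0.035,0,0,0,0,1],[0.017,-0.035,0,0,0,0,1],[0.017,-0.035,0,0,0,0,1],[0.01,-0.017,0,0,0,0.119,1],[0,0,0,0,0,0.119,1]]}}

```text
time: 14.0
tool_pos: [0.5046, 0.3836, 0.1831]
tool_rot: [-3.141, 0.0, 0.081]
contact_force: [-1.1, -0.4, -1.2]
opening: 0.0298
```

Emit:
{"op": "send_rows", "data": {"series": [[0,0,0,0,0,0.119,1],[0,0,0,0,0,0.119,1],[0,0,0,0,0,0,1],[0,0,0,0,0,0,1]]}}

```text
time: 14.33
tool_pos: [0.505, 0.3793, 0.1838]
tool_rot: [3.141, 0.001, -0.153]
contact_force: [-0.1, -0.3, -1.1]
opening: 0.0302
```

Run:
```python
from h import *
d=cam('wrist'); save(d,'w7'); W=world(d)
r=fitcrate(W,[.467,.385],np.radians(-9),.10,.11);print('deep',r[0][:2].round(4),np.degrees(r[0][2]).round(2),r[1].round(4),r[2].round(3).tolist())
plan(.506,.3788,.0725,np.radians(-9))
```

```text
deep [0.4686 0.3836] -8.48 0.0016 [[0.024, -0.087], [0.08, 0.087]]
t 14.38 pos [0.505  0.3792 0.1839] rot [ 3.1411e+00  5.0000e-04 -1.5240e-01] open 0.03 q [ 0.52  0.57  1.27 -0.    1.3   2.25]
shift tool [0.0011 0.0002 0.1114] rows 3 each [0.0004 0.0001 0.0371]
turn [0.0005 0.0005 0.0046] rows 1 each [0.0005 0.0005 0.0046]
```

View pics/w7.png

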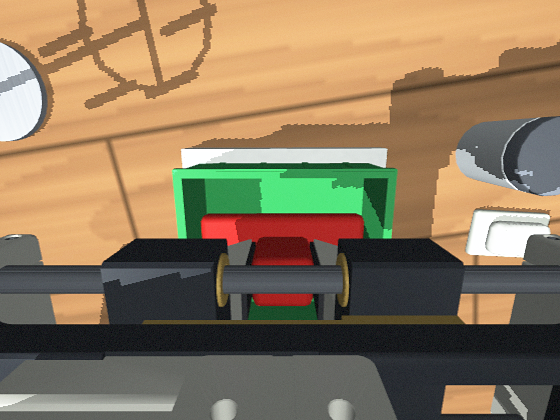

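The brush at (283,235) hangs over the far half of the crate, parallel to its rim. Lowering.

Emit:
{"op": "send_rows", "data": {"series": [[0.0015,0,0.03,0,0,0,1],[0,0,0.03,0,0,0,1],[0,0,0.02,0,0,0,1],[0,0,0.015,0,0,0,1],[0,0,0.007,0,0,0,1]]}}

```text
time: 14.8
tool_pos: [0.5055, 0.3782, 0.0796]
tool_rot: [3.139, 0.003, -0.154]
contact_force: [-0.7, 0.2, -1.2]
opening: 0.03
```

Emit:
{"op": "send_rows", "data": {"series": [[0,0,0.005,0,0,0,1],[0,0,0.003,0,0,0,1],[0,0,0.002,0,0,0,1],[0,0,0,0,0,0,1]]}}

```text
time: 15.13
tool_pos: [0.507, 0.3793, 0.0727]
tool_rot: [-3.141, -0.001, -0.156]
contact_force: [-0.1, 0.7, -1.3]
opening: 0.0298
```

Emit:
{"op": "send_rows", "data": {"series": [[0,0,0.001,0,0,0,1],[0,0,0.001,0,0,0,1],[0,0,0,0,0,0,1]]}}

```text
time: 15.38
tool_pos: [0.5071, 0.3794, 0.0709]
tool_rot: [-3.141, -0.001, -0.156]
contact_force: [0.6, -0.0, -0.1]
opening: 0.0301
```

Emit:
{"op": "send_rows", "data": {"series": [[0,0,0,0,0,0,0.35],[0,0,0,0,0,0,0.35],[0,0,0,0,0,0,0.35],[0,0,0,0,0,0,0.35],[0,0,-0.01,0,0,0,0.35]]}}

```text
time: 15.8
tool_pos: [0.5056, 0.3785, 0.0786]
tool_rot: [3.139, 0.003, -0.156]
contact_force: [-0.5, 1.1, 0.3]
opening: 0.057
```

Emit:
{"op": "send_rows", "data": {"series": [[0,0,-0.025,0,0,0,0.35],[0,0,-0.035,0,0,0,0.35],[0,0,-0.04,0,0,0,0.35],[0,0,-0.02,0,0,0,0.35],[0,0,0,0,0,0,0.35]]}}

```text
time: 16.22
tool_pos: [0.509, 0.3806, 0.2074]
tool_rot: [-3.134, -0.009, -0.156]
contact_force: [1.1, 0.6, -0.2]
opening: 0.0593
```

Run:
```python
from h import *
d=cam('wrist'); save(d,'w8'); W=world(d)
r=fitcrate(W,[.467,.385],np.radians(-9),.10,.11);print('deep',r[0][:2].round(4),np.degrees(r[0][2]).round(2),r[1].round(4),r[2].round(3).tolist())
P=W.reshape(-1,3);c=d['color'].reshape(-1,3).astype(int); m=(c[:,0]>120)&(c[:,1]<60)&(P[:,2]>.03); print('red z pct',np.nanpercentile(P[m,2],[5,25,50,75,95]).round(4))
q=P[m&(P[:,2]>.09)]; print('grip',len(q),q.mean(0).round(4))
plan(.673,-.008,.17,np.radians(-80))
```

```text
deep [0.4683 0.3836] -8.66 0.0015 [[0.008, -0.087], [0.08, 0.087]]
red z pct [0.0614 0.0626 0.0632 0.0643 0.0993]
grip 530 [0.5068 0.3786 0.0984]
t 16.27 pos [0.5079 0.3799 0.2041] rot [-3.1374 -0.0054 -0.1562] open 0.0594 q [ 0.52  0.56  1.24 -0.    1.34  2.25]
shift tool [0.2232 0.3576 0.0338] rows 11 each [0.0203 0.0325 0.0031]
turn [-0.007  -0.0021  1.2401] rows 11 each [-0.0006 -0.0002  0.1127]
```

View pics/w8.png

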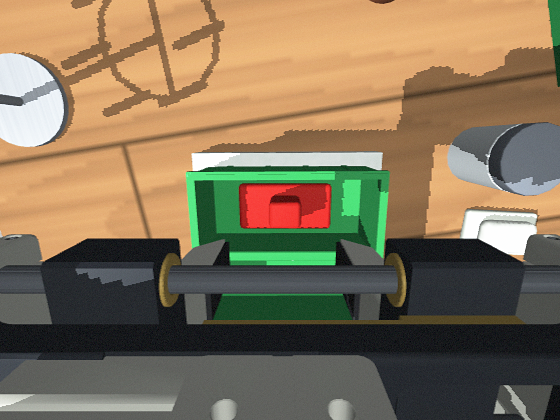

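The brush lies flat at (285,205). Its head top is at 63.2 mm against 63.5 expected. Next is the shallow crate, approached at yaw +100° to keep joint 6 in range.

Emit:
{"op": "send_rows", "data": {"series": [[0.02,0.0325,0,0,0,0,0.35],[0.02,0.0325,0,0,0,0,0.35],[0.02,0.0325,0,0,0,0,0.35],[0.02,0.0325,0,0,0,0,0.35],[0.02,0.0325,0,0,0,0,0.35]]}}

```text
time: 16.68
tool_pos: [0.5797, 0.2013, 0.1989]
tool_rot: [3.14, 0.003, -0.156]
contact_force: [0.6, 0.3, -0.7]
opening: 0.0595
```

Emit:
{"op": "send_rows", "data": {"series": [[0.02,0.0325,0,0,0,0,0.35],[0.02,0.0325,0,0,0,0,0.35],[0.02,0.0325,0,0,0,0,0.35],[0.02,0.0325,0,0,0,0,0.35],[0.02,0.0325,0,0,0,0,0.35]]}}

```text
time: 17.1
tool_pos: [0.6533, 0.0252, 0.1988]
tool_rot: [3.141, 0.003, -0.156]
contact_force: [0.5, -0.0, 1.0]
opening: 0.0596
```

Emit:
{"op": "send_rows", "data": {"series": [[0.02,0.0325,0,0,0,0,0.35],[0,0,0,0,0,-0.12,0.35],[0,0,0,0,0,-0.12,0.35],[0,0,0,0,0,-0.12,0.35],[0,0,0,0,0,-0.12,0.35]]}}

```text
time: 17.52
tool_pos: [0.6676, -0.0087, 0.1984]
tool_rot: [-3.14, 0.003, 0.329]
contact_force: [0.5, 0.7, -0.3]
opening: 0.0598
```

Emit:
{"op": "send_rows", "data": {"series": [[0,0,0,0,0,-0.12,0.35],[0,0,0,0,0,-0.12,0.35],[0,0,0,0,0,-0.12,0.35],[0,0,0,0,0,-0.12,0.35],[0,0,0,0,0,-0.12,0.35]]}}

```text
time: 17.93
tool_pos: [0.6676, -0.0082, 0.1986]
tool_rot: [-3.139, 0.002, 0.93]
contact_force: [-0.5, 0.0, 0.5]
opening: 0.0601
```

Emit:
{"op": "send_rows", "data": {"series": [[0,0,0,0,0,-0.12,0.35],[0,0,0,0,0,-0.12,0.35],[0,0,0,0,0,-0.12,0.35],[0,0,0,0,0,-0.12,0.35],[0,0,0,0,0,-0.12,0.35]]}}

```text
time: 18.35
tool_pos: [0.6676, -0.0081, 0.1985]
tool_rot: [-3.138, -0.0, 1.53]
contact_force: [-0.2, 0.5, -0.4]
opening: 0.0598
```

Emit:
{"op": "send_rows", "data": {"series": [[0,0,0,0,0,-0.12,0.35],[0,0,0,0,0,-0.1,0.35],[0,0,0,0,0,0,0.35]]}}

```text
time: 18.6
tool_pos: [0.6676, -0.0082, 0.1986]
tool_rot: [-3.139, -0.001, 1.747]
contact_force: [0.2, 0.4, -0.2]
opening: 0.0598
```

Run:
```python
from h import *
d=cam('wrist'); save(d,'w9'); W=world(d)
r=fitcrate(W,[.6726,-.008],np.radians(9.9),.05,.05);print('shal',r[0][:2].round(4),np.degrees(r[0][2]).round(2),r[1].round(4),r[2].round(3).tolist())
plan(.673,-.008,.02,np.radians(100))
```

```text
shal [ 0.6751 -0.0071] 9.99 0.0013 [[-0.081, -0.065], [0.081, 0.086]]
t 18.65 pos [ 0.6678 -0.0082  0.1989] rot [-3.1393e+00 -6.0000e-04  1.7418e+00] open 0.0597 q [-0.13  0.63  1.12 -0.    1.39 -0.3 ]
shift tool [-0.0008  0.0056  0.1789] rows 5 each [-0.0002  0.0011  0.0358]
turn [-0.0023 -0.0006 -0.0035] rows 1 each [-0.0023 -0.0006 -0.0035]
```

View pics/w9.png

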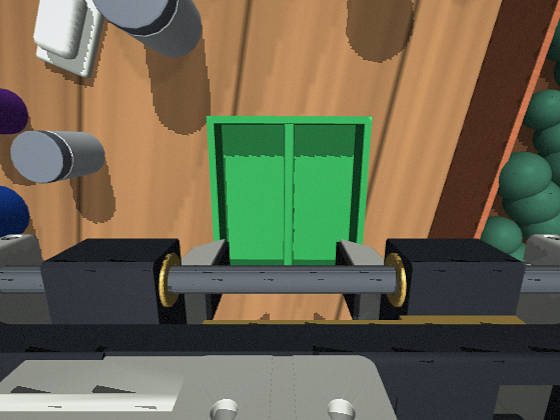

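The shallow crate's rib at column 290 needs about 6 mm of +y tool shift. Its angle matches.

Emit:
{"op": "send_rows", "data": {"series": [[0,0.0035,0.035,0,0,0,0.4],[0,0.003,0.04,0,0,0,0.4],[0,0,0.04,0,0,0,0.4],[0,0,0.03,0,0,0,0.4],[0,0,0.015,0,0,0,0.4]]}}

```text
time: 19.07
tool_pos: [0.6715, -0.0068, 0.0344]
tool_rot: [-3.133, -0.002, 1.74]
contact_force: [-0.5, -0.4, 0.0]
opening: 0.0554
```

Emit:
{"op": "send_rows", "data": {"series": [[0,0,0.01,0,0,0,0.5],[0,0,0.006,0,0,0,0.6],[0,0,0,0,0,0,1],[0,0,0,0,0,0,1],[0,0,0,0,0,0,1]], "newtons": 45}}

```text
time: 19.48
tool_pos: [0.6758, -0.0073, 0.0259]
tool_rot: [3.139, 0.001, 1.743]
contact_force: [-0.4, -0.4, 0.4]
opening: 0.0266
```

Emit:
{"op": "send_rows", "data": {"series": [[0,0,0,0,0,0,1],[0,0,0,0,0,0,1],[0,0,0,0,0,0,1],[0,0,0,0,0,0,1],[0,0,0,0,0,0,1]]}}

```text
time: 19.9
tool_pos: [0.6749, -0.0072, 0.0253]
tool_rot: [3.141, 0.0, 1.744]
contact_force: [-3.2, -0.2, 5.2]
opening: 0.0098
```

Emit:
{"op": "send_rows", "data": {"series": [[0,0,-0.01,0,0,0,1],[0,0,-0.025,0,0,0,1],[0,0,-0.04,0,0,0,1],[0,0,-0.04,0,0,0,1],[0,0,-0.04,0,0,0,1]]}}

```text
time: 20.32
tool_pos: [0.6743, -0.007, 0.1807]
tool_rot: [-3.141, -0.0, 1.744]
contact_force: [1.5, 0.5, -2.6]
opening: 0.0097
```

Emit:
{"op": "send_rows", "data": {"series": [[0,0,-0.015,0,0,0,1],[0,0,0,0,0,0,1]]}}

```text
time: 20.48
tool_pos: [0.6771, -0.0072, 0.2003]
tool_rot: [3.132, 0.003, 1.744]
contact_force: [1.0, -0.4, -2.6]
opening: 0.0099
```

Run:
```python
from h import *
d=cam('side'); save(d,'s10')
plan(.467,.3845,.195,np.radians(81.2))
```

```text
t 20.53 pos [ 0.6756 -0.0071  0.1965] rot [3.1372e+00 1.3000e-03 1.7439e+00] open 0.0098 q [-0.12  0.65  1.1   0.    1.39 -0.3 ]
shift tool [ 4.217e-01 -1.381e-01  3.000e-04] rows 11 each [ 0.0383 -0.0126  0.    ]
turn [0.0046 0.0006 0.3267] rows 3 each [0.0015 0.0002 0.1089]
```

View pics/s10.png

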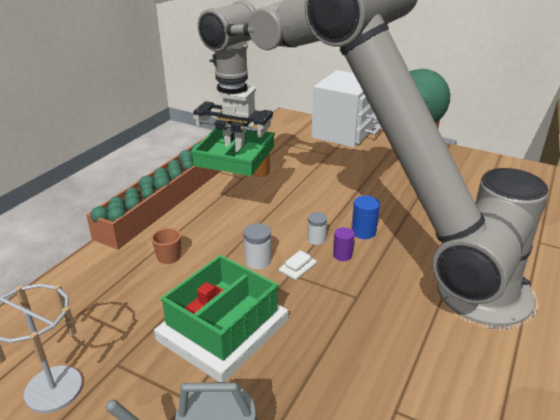

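The shallow crate hangs level at (234,145). The deep crate at (222,305) holds the brush. Carrying it over.

Emit:
{"op": "send_rows", "data": {"series": [[0.018,-0.006,0,0,0,0,1],[0.035,-0.0115,0,0,0,0,1],[0.038,-0.0125,0,0,0,0,1],[0.038,-0.0125,0,0,0,0,1],[0.038,-0.0125,0,0,0,0,1]]}}

```text
time: 20.95
tool_pos: [0.5893, 0.1489, 0.1909]
tool_rot: [-3.136, -0.0, 1.743]
contact_force: [0.8, 1.1, -1.7]
opening: 0.01
```

Emit:
{"op": "send_rows", "data": {"series": [[0.038,-0.0125,0,0,0,0,1],[0.038,-0.0125,0,0,0,0,1],[0.038,-0.0125,0,0,0,0,1],[0.038,-0.0125,0,0,0,0,1],[0.038,-0.0125,0,0,0,0,1]]}}

```text
time: 21.37
tool_pos: [0.495, 0.3252, 0.1912]
tool_rot: [-3.137, 0.001, 1.744]
contact_force: [1.1, 0.1, -2.8]
opening: 0.0091
```

Emit:
{"op": "send_rows", "data": {"series": [[0.038,-0.0125,0,0,0,0,1],[0.018,-0.006,0,0,0,0.109,1],[0.009,-0.003,0,0,0,0.109,1],[0,0,0,0,0,0.109,1],[0,0,0,0,0,0,1]]}}

```text
time: 21.78
tool_pos: [0.4643, 0.3852, 0.1911]
tool_rot: [-3.138, 0.004, 1.415]
contact_force: [-0.1, -1.0, -3.2]
opening: 0.0101
```

Run:
```python
from h import *
d=cam('wrist'); save(d,'w11'); Ww=world(d); e=cam('top'); save(e,'t11'); Wt=world(e)
s=observe(); z=s['tool_pos'][2]-.0253
for n,W in [('w',Ww),('t',Wt)]:
  r=fitcrate(W,s['tool_pos'][:2],np.radians(-9),.05+z,.05+z,tol=.006);print(n,'shal',r[0][:2].round(4),np.degrees(r[0][2]).round(2),r[1].round(4),r[2].round(3).tolist())
  try:
    r=fitcrate(W,[.467,.385],np.radians(-9),.10,.11);print(n,'deep',r[0][:2].round(4),np.degrees(r[0][2]).round(2),r[1].round(4),r[2].round(3).tolist())
  except Exception as ex: print(ex)
plan(.467,.3845,.1298,np.radians(81.2))
```

```text
w shal [0.4659 0.3857] -8.9 0.0016 [[-0.081, -0.077], [0.081, 0.086]]
index -1 is out of bounds for axis 0 with size 0
t shal [0.464  0.3826] -8.82 0.0014 [[-0.081, -0.086], [0.081, 0.087]]
t deep [0.4654 0.3826] -8.61 0.0018 [[-0.081, -0.086], [0.08, -0.067]]
t 21.88 pos [0.4653 0.3845 0.192 ] rot [-3.1388e+00  2.7000e-03  1.4203e+00] open 0.01 q [ 0.56  0.52  1.35 -0.    1.28  0.71]
shift tool [0.0004 0.0018 0.0622] rows 2 each [0.0002 0.0009 0.0311]
turn [-0.0028  0.0027  0.0031] rows 1 each [-0.0028  0.0027  0.0031]
  return _methods._mean(a, axis=axis, dtype=dtype,
  ret = ret.dtype.type(ret / rcount)
```

View pics/w11.png

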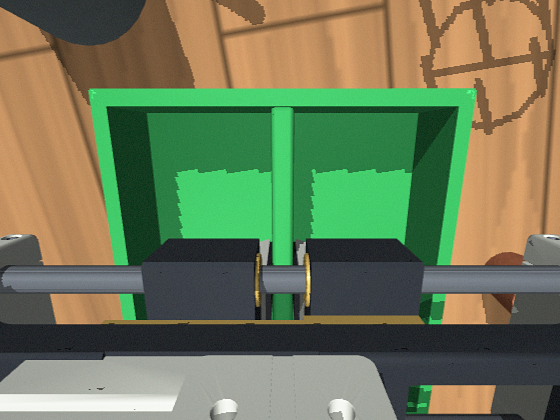

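View pics/t11.png

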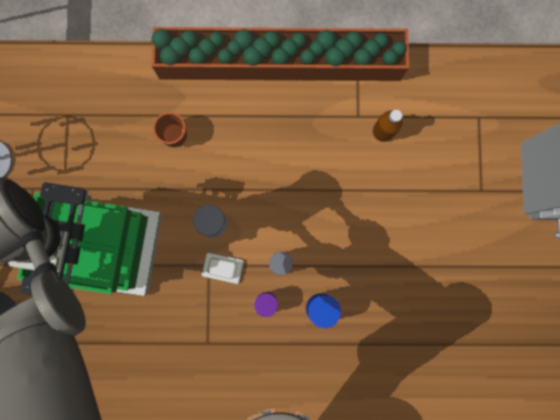

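Both cameras put the shallow crate about 1.4 mm short in x of the deep one, with matching yaw. I shift 1.5 mm and lower.

Emit:
{"op": "send_rows", "data": {"series": [[0,0.0015,0.015,0,0,0,1],[0,0,0.015,0,0,0,1],[0,0,0.01,0,0,0,1],[0,0,0.006,0,0,0,1],[0,0,0,0,0,0,1]]}}

```text
time: 22.3
tool_pos: [0.467, 0.3839, 0.1462]
tool_rot: [-3.139, 0.003, 1.417]
contact_force: [-0.2, -0.2, -3.0]
opening: 0.0096
```

Emit:
{"op": "send_rows", "data": {"series": [[0,0,0.004,0,0,0,1],[0,0,0.004,0,0,0,1],[0,0,0.003,0,0,0,1],[0,0,0.002,0,0,0,1],[0,0,0,0,0,0,1]]}}

```text
time: 22.72
tool_pos: [0.4675, 0.3848, 0.1349]
tool_rot: [-3.141, 0.0, 1.417]
contact_force: [0.2, 0.1, -2.7]
opening: 0.0101
```

Already 1 mm below rim level with no contact force, so the foot is inside the rim. Continuing down.

Emit:
{"op": "send_rows", "data": {"series": [[0,0,0.002,0,0,0,1],[0,0,0.0015,0,0,0,1],[0,0,0.001,0,0,0,1],[0,0,0.001,0,0,0,1],[0,0,0,0,0,0,1]]}}

```text
time: 23.13
tool_pos: [0.4675, 0.3848, 0.1294]
tool_rot: [-3.141, 0.0, 1.417]
contact_force: [0.1, -0.5, -3.2]
opening: 0.0097
```

Emit:
{"op": "send_rows", "data": {"series": [[0,0,0.0008,0,0,0,1],[0,0,0.0008,0,0,0,1],[0,0,0,0,0,0,1]]}}

```text
time: 23.38
tool_pos: [0.4677, 0.3849, 0.1292]
tool_rot: [3.141, -0.0, 1.417]
contact_force: [-1.5, -2.0, 5.2]
opening: 0.0096
```

Seated, with the force reversed to +5 N. Releasing.

Emit:
{"op": "send_rows", "data": {"series": [[0,0,0,0,0,0,0.4],[0,0,0,0,0,0,0.4],[0,0,0,0,0,0,0.4],[0,0,0,0,0,0,0.4],[0,0,-0.01,0,0,0,0.4]]}}

```text
time: 23.8
tool_pos: [0.4667, 0.3842, 0.1364]
tool_rot: [-3.139, 0.003, 1.417]
contact_force: [-0.4, 0.2, -0.3]
opening: 0.0384
```

Emit:
{"op": "send_rows", "data": {"series": [[0,0,-0.025,0,0,0,0.4],[0,0,-0.035,0,0,0,0.4],[0,0,-0.03,0,0,0,0.4],[0,0,0,0,0,0,0.4],[0,0,0,0,0,0,0.4]]}}

```text
time: 24.22
tool_pos: [0.4685, 0.3855, 0.2309]
tool_rot: [3.138, -0.003, 1.417]
contact_force: [-0.6, 0.3, 0.3]
opening: 0.0547
```

Run:
```python
from h import *
d=cam('wrist'); save(d,'w12'); W=world(d); e=cam('side'); save(e,'s12'); 
r=fitcrate(W,[.467,.385],np.radians(-9),.155,.155);print('shal',r[0][:2].round(4),np.degrees(r[0][2]).round(2),r[1].round(4),r[2].round(3).tolist())
P=W.reshape(-1,3); m=(np.hypot(P[:,0]-.467,P[:,1]-.385)<.13)&(P[:,2]>.145)&(P[:,2]<.165); A=np.c_[P[m,:2]-[.467,.385],np.ones(m.sum())]; print('rim plane',np.linalg.lstsq(A,P[m,2],rcond=None)[0].round(4))
plan(.4305,-.0022,.18,np.radians(17.5))
```

```text
shal [0.4692 0.3849] -8.77 0.0013 [[-0.081, -0.087], [0.081, 0.086]]
rim plane [0.0019 0.0076 0.153 ]
t 24.32 pos [0.4673 0.3847 0.2277] rot [-3.1410e+00  6.0000e-04  1.4168e+00] open 0.055 q [ 0.56  0.49  1.29 -0.    1.36  0.72]
shift tool [-0.3879  0.023   0.048 ] rows 10 each [-0.0388  0.0023  0.0048]
turn [-2.0000e-04  9.0000e-04  1.1114e+00] rows 10 each [-0.000e+00  1.000e-04  1.111e-01]
```

View pics/s12.png

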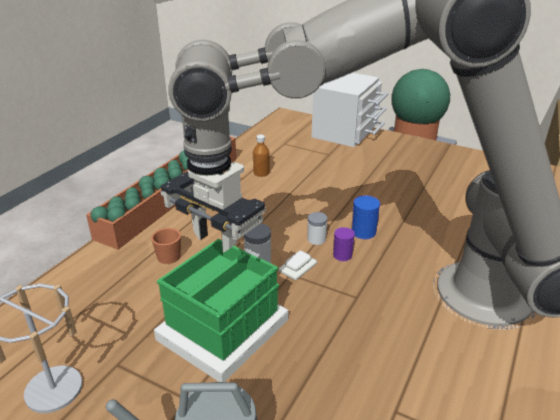

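The shallow crate is home: its rim is level at about 0.153 m and it sits within 2 mm of the deep crate's centre. Now the small grey-lidded tub.

Emit:
{"op": "send_rows", "data": {"series": [[-0.0388,0.0023,0,0,0,0,0],[-0.0388,0.0023,0,0,0,0,0],[-0.0388,0.0023,0,0,0,0,0],[-0.0388,0.0023,0,0,0,0,0],[-0.0388,0.0023,0,0,0,0,0]]}}

```text
time: 24.73
tool_pos: [0.4479, 0.1897, 0.2267]
tool_rot: [-3.139, 0.001, 1.417]
contact_force: [0.7, -1.6, 1.2]
opening: 0.0839
```

Emit:
{"op": "send_rows", "data": {"series": [[-0.0388,0.0023,0,0,0,0,0],[-0.0388,0.0023,0,0,0,0,0],[-0.0388,0.0023,0,0,0,0,0],[-0.0388,0.0023,0,0,0,0,0],[-0.0388,0.0023,0,0,0,0,0]]}}

```text
time: 25.15
tool_pos: [0.4295, -0.0036, 0.2271]
tool_rot: [-3.139, -0.0, 1.417]
contact_force: [-0.2, -1.2, 0.9]
opening: 0.0918
```

Emit:
{"op": "send_rows", "data": {"series": [[0,0,0,0,0,0.1125,0],[0,0,0,0,0,0.1125,0],[0,0,0,0,0,0.1125,0],[0,0,0,0,0,0.1125,0],[0,0,0,0,0,0.1125,0]]}}

```text
time: 25.57
tool_pos: [0.43, -0.0022, 0.2269]
tool_rot: [-3.139, 0.002, 0.848]
contact_force: [0.3, 0.2, 0.4]
opening: 0.0919
```

Emit:
{"op": "send_rows", "data": {"series": [[0,0,0,0,0,0.1125,0],[0,0,0,0,0,0.1125,0],[0,0,0,0,0,0.1125,0],[0,0,0,0,0,0.1125,0],[0,0,0,0,0,0.1125,0]]}}

```text
time: 25.98
tool_pos: [0.43, -0.0019, 0.2269]
tool_rot: [-3.14, 0.003, 0.286]
contact_force: [-0.4, -0.0, -0.5]
opening: 0.0921
```

Emit:
{"op": "send_rows", "data": {"series": [[0,0,0,0,0,0.1125,0],[0,0,0,0,0,0.1125,0],[0,0,0,0,0,0.1125,0],[0,0,0,0,0,0.1125,0],[0,0,0,0,0,0,0]]}}

```text
time: 26.4
tool_pos: [0.4301, -0.0019, 0.227]
tool_rot: [3.142, 0.003, -0.162]
contact_force: [0.0, -0.1, 0.0]
opening: 0.0922
```

Run:
```python
from h import *
d=cam('wrist'); save(d,'w13'); W=world(d); P=W.reshape(-1,3); q=P[(np.hypot(P[:,0]-.4305,P[:,1]+.002)<.04)&(P[:,2]>.062)&(P[:,2]<.08)]
print(cv2.minEnclosingCircle(q[:,:2].astype(np.float32)*1000),q.mean(0).round(4),len(q))
plan(.4315,-.0025,.03,np.radians(-9))
```

```text
((432.130859375, -2.619767665863037), 24.826295852661133) [ 0.433  -0.0027  0.07  ] 1653
t 26.45 pos [ 0.4302 -0.0019  0.2271] rot [ 3.1416e+00  2.4000e-03 -1.5610e-01] open 0.0917 q [-0.18  0.17  1.76 -0.    1.21  1.54]
shift tool [0.0018 0.0003 0.1971] rows 5 each [0.0004 0.0001 0.0394]
turn [0.     0.0024 0.001 ] rows 1 each [0.     0.0024 0.001 ]
```

View pics/w13.png

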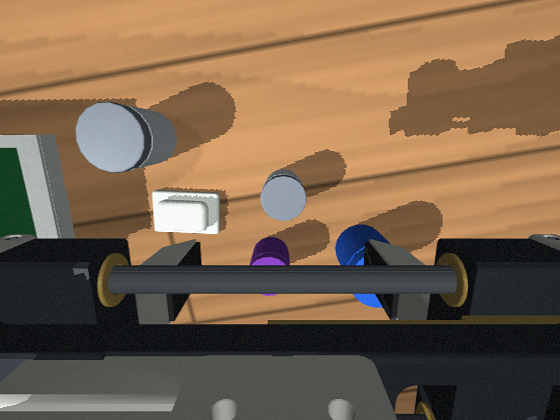

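The tub lid is at (283,195), measured 49.7 mm across and 70 mm high, so it is the small one. Going down.

Emit:
{"op": "send_rows", "data": {"series": [[0.001,0.0003,0.04,0,0,0,0.15],[0.0008,0,0.04,0,0,0,0.15],[0,0,0.04,0,0,0,0.15],[0,0,0.035,0,0,0,0.15],[0,0,0.02,0,0,0,0.15]]}}

```text
time: 26.87
tool_pos: [0.43, -0.0022, 0.0495]
tool_rot: [-3.142, 0.006, -0.154]
contact_force: [-0.1, 0.1, 0.3]
opening: 0.0781
```

Emit:
{"op": "send_rows", "data": {"series": [[0,0,0.01,0,0,0,0.15],[0,0,0.008,0,0,0,0.15],[0,0,0,0,0,0,1],[0,0,0,0,0,0,1],[0,0,0,0,0,0,1]], "newtons": 25}}

```text
time: 27.28
tool_pos: [0.4332, -0.0027, 0.0358]
tool_rot: [3.142, -0.001, -0.157]
contact_force: [0.3, 0.7, 0.2]
opening: 0.0623
```

Emit:
{"op": "send_rows", "data": {"series": [[0,0,0,0,0,0,1],[0,0,0,0,0,0,1],[0,0,0,0,0,0,1],[0,0,0,0,0,0,1]]}}

```text
time: 27.62
tool_pos: [0.4332, -0.0028, 0.0358]
tool_rot: [3.141, -0.002, -0.158]
contact_force: [-0.5, -0.2, 5.0]
opening: 0.0493
```

Emit:
{"op": "send_rows", "data": {"series": [[0,0,-0.015,0,0,0,1],[0,0,-0.035,0,0,0,1],[0,0,-0.04,0,0,0,1],[0,0,-0.04,0,0,0,1],[0,0,-0.04,0,0,0,1]]}}

```text
time: 28.03
tool_pos: [0.4317, -0.0024, 0.2069]
tool_rot: [3.142, 0.001, -0.158]
contact_force: [0.8, -0.8, -1.9]
opening: 0.0497
```

Emit:
{"op": "send_rows", "data": {"series": [[0,0,-0.025,0,0,0,1],[0,0,-0.01,0,0,0,1],[0,0,0,0,0,0,1]]}}

```text
time: 28.28
tool_pos: [0.4337, -0.0028, 0.2428]
tool_rot: [3.141, -0.006, -0.158]
contact_force: [0.4, -0.4, -2.1]
opening: 0.0491
```

Run:
```python
from h import *
plan(.429,.391,.24,np.radians(-9))
```

```text
t 28.28 pos [ 0.4337 -0.0028  0.2428] rot [ 3.1414 -0.0058 -0.158 ] open 0.0491 q [-0.18  0.16  1.73 -0.    1.25  1.55]
shift tool [-0.0666 -0.3881  0.0023] rows 10 each [-0.0067 -0.0388  0.0002]
turn [ 0.0002 -0.0058 -0.0009] rows 1 each [ 0.0002 -0.0058 -0.0009]
```

Emit:
{"op": "send_rows", "data": {"series": [[-0.003,-0.019,0,0,0,0,1],[-0.0065,-0.038,0,0,0,0,1],[-0.0065,-0.038,0,0,0,0,1],[-0.0065,-0.038,0,0,0,0,1],[-0.0065,-0.038,0,0,0,0,1]]}}

```text
time: 28.7
tool_pos: [0.4297, 0.1723, 0.2385]
tool_rot: [3.141, 0.002, -0.159]
contact_force: [1.6, 0.2, -2.1]
opening: 0.0493
```

Emit:
{"op": "send_rows", "data": {"series": [[-0.0065,-0.038,0,0,0,0,1],[-0.0065,-0.038,0,0,0,0,1],[-0.0065,-0.038,0,0,0,0,1],[-0.0065,-0.038,0,0,0,0,1],[-0.0065,-0.038,0,0,0,0,1]]}}

```text
time: 29.12
tool_pos: [0.4276, 0.3651, 0.2381]
tool_rot: [3.139, 0.002, -0.158]
contact_force: [0.7, 0.1, -1.7]
opening: 0.0491
```

Emit:
{"op": "send_rows", "data": {"series": [[-0.004,-0.02,0,0,0,0,1],[-0.001,-0.007,0,0,0,0,1],[0,0,0,0,0,0,1],[0,0,0,0,0,0,1]]}}

```text
time: 29.45
tool_pos: [0.4276, 0.39, 0.2387]
tool_rot: [3.139, 0.002, -0.158]
contact_force: [0.7, -0.5, -1.1]
opening: 0.0492
```

Run:
```python
from h import *
d=cam('wrist'); save(d,'w14'); W=world(d)
r=fitcrate(W,[.468,.385],np.radians(-9),.154,.154);print('shal',r[0][:2].round(4),np.degrees(r[0][2]).round(2),r[1].round(4),r[2].round(3).tolist())
plan(.429,.391,.151,np.radians(-9))
```

```text
shal [0.4693 0.384 ] -8.81 0.0013 [[-0.056, -0.087], [0.08, 0.087]]
t 29.5 pos [0.4279 0.3896 0.2392] rot [ 3.1397e+00  1.1000e-03 -1.5890e-01] open 0.0493 q [ 0.61  0.43  1.35 -0.    1.36  2.34]
shift tool [ 0.0009 -0.0017  0.0882] rows 3 each [ 0.0003 -0.0006  0.0294]
turn [ 0.0019  0.0011 -0.0019] rows 1 each [ 0.0019  0.0011 -0.0019]
```

View pics/w14.png

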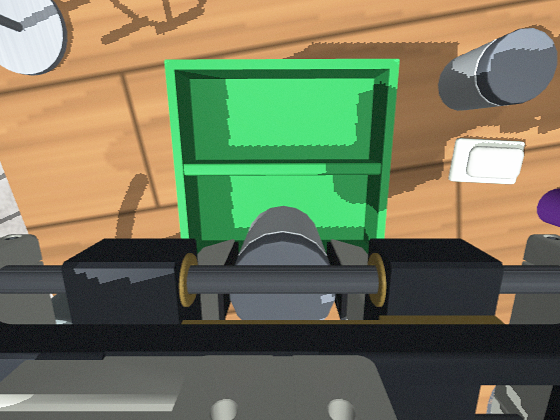

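The tub at (283,250) hangs over the near half, with the rib at row 168. Lowering.

Emit:
{"op": "send_rows", "data": {"series": [[0.001,-0.001,0.025,0,0,0,1],[0,0,0.025,0,0,0,1],[0,0,0.016,0,0,0,1],[0,0,0.01,0,0,0,1],[0,0,0.005,0,0,0,1]]}}

```text
time: 29.92
tool_pos: [0.4291, 0.3901, 0.1578]
tool_rot: [3.14, 0.002, -0.16]
contact_force: [-0.6, -0.7, -0.5]
opening: 0.0496
```

Emit:
{"op": "send_rows", "data": {"series": [[0,0,0.003,0,0,0,1],[0,0,0.002,0,0,0,1],[0,0,0.001,0,0,0,1],[0,0,0,0,0,0,1]]}}

```text
time: 30.25
tool_pos: [0.4295, 0.3919, 0.1538]
tool_rot: [-3.141, -0.001, -0.158]
contact_force: [-0.6, 0.4, -1.6]
opening: 0.0491
```

Emit:
{"op": "send_rows", "data": {"series": [[0,0,0.001,0,0,0,1],[0,0,0.001,0,0,0,1],[0,0,0.001,0,0,0,1],[0,0,0,0,0,0,1]]}}

```text
time: 30.58
tool_pos: [0.4293, 0.392, 0.1508]
tool_rot: [-3.141, -0.001, -0.158]
contact_force: [0.1, -1.1, 2.2]
opening: 0.0492
```

Contact felt (+2 N). Releasing and withdrawing.

Emit:
{"op": "send_rows", "data": {"series": [[0,0,0,0,0,0,0.15],[0,0,0,0,0,0,0.15],[0,0,0,0,0,0,0.15],[0,0,0,0,0,0,0.15],[0,0,0,0,0,0,0.15]]}}

```text
time: 31.0
tool_pos: [0.4291, 0.3918, 0.1499]
tool_rot: [3.141, 0.0, -0.158]
contact_force: [-0.4, 0.2, 1.0]
opening: 0.0764
```

Emit:
{"op": "send_rows", "data": {"series": [[0,0,-0.01,0,0,0,0.15],[0,0,-0.025,0,0,0,0.15],[0,0,-0.04,0,0,0,0.15],[0,0,-0.04,0,0,0,0.15],[0,0,-0.03,0,0,0,0.15]]}}

```text
time: 31.42
tool_pos: [0.4294, 0.392, 0.2993]
tool_rot: [-3.139, -0.003, -0.158]
contact_force: [1.0, 0.8, 0.3]
opening: 0.0777
```

Emit:
{"op": "send_rows", "data": {"series": [[0,0.04,0,0,0,0,0.15],[0,0.04,0,0,0,0,0.15],[0,0.04,0,0,0,0,0.15],[0,0.04,0,0,0,0,0.15],[0,0.04,0,0,0,0,0.15]]}}

```text
time: 31.83
tool_pos: [0.3969, 0.1928, 0.2959]
tool_rot: [-3.141, -0.001, -0.157]
contact_force: [1.2, -0.3, -0.1]
opening: 0.0781
```

Emit:
{"op": "send_rows", "data": {"series": [[0,0.04,0,0,0,0,0.15],[0,0.04,0,0,0,0,0.15],[0,0.02,0,0,0,0,0.15],[0,0,0,0,0,0,0.15],[0,0,0,0,0,0,0.15]]}}

```text
time: 32.25
tool_pos: [0.382, 0.0949, 0.296]
tool_rot: [-3.141, -0.002, -0.161]
contact_force: [0.2, 0.5, 0.2]
opening: 0.078
```

Run:
```python
from h import *
d=cam('top'); save(d,'t15'); W=world(d); e=cam('side'); save(e,'s15'); P=W.reshape(-1,3)
r=fitcrate(W,[.468,.385],np.radians(-9),.154,.154);print('shal',r[0][:2].round(4),np.degrees(r[0][2]).round(2),r[1].round(4),r[2].round(3).tolist())
q=P[(np.hypot(P[:,0]-.429,P[:,1]-.391)<.05)&(P[:,2]>.172)&(P[:,2]<.2)]; print('lid',q[:,:2].mean(0).round(4),np.percentile(q[:,2],[5,50,95]).round(4)); 
A=np.c_[q[:,:2]-q[:,:2].mean(0),np.ones(len(q))]; print('tilt',np.linalg.lstsq(A,q[:,2],rcond=None)[0].round(3))
def box(n,r,zlo,zhi):
    u0,u1,v0,v1=r; p=W[v0:v1,u0:u1].reshape(-1,3); p=p[(p[:,2]>zlo)&(p[:,2]<zhi)]; print(n,np.round(cv2.minAreaRect(p[:,:2].astype(np.float32)*1000)[0],1))
box('stand',(40,175,185,310),.02,.036)
box('soap',(195,250,245,290),.01,.05); box('pot',(150,192,108,152),.055,.08); box('bottle',(370,408,105,145),.09,.15)
print(observe()['time'],observe()['contact_force'])
```

```text
shal [0.4668 0.3834] -8.82 0.0014 [[-0.081, -0.086], [0.081, 0.088]]
lid [0.426  0.3904] [0.179  0.1853 0.1883]
tilt [0.001 0.063 0.185]
stand [465.9 383. ]
soap [441.  131.3]
pot [722.1 242.2]
bottle [ 731.8 -234.4]
32.35 [ 0.04933684  0.01111514 -1.31339429]
```

View pics/t15.png

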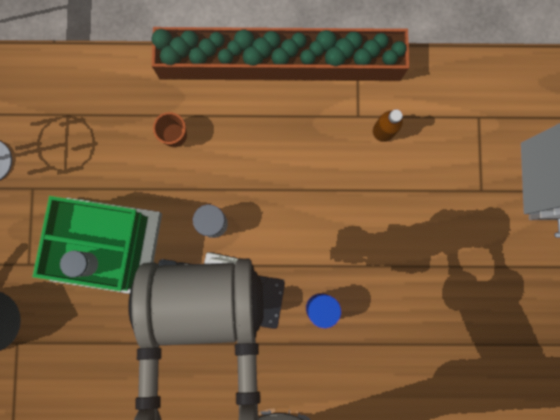

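View pics/s15.png

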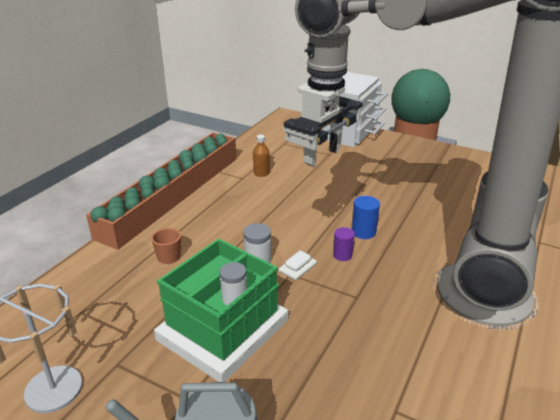

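The stack stands: tub at (233,285) in the side view, upright with its lid at 185 mm. The arm partly hides the soap dish in the top view, but in the side view it is still at (298,264). The gripper is clear, so I hand in.

Run:
```python
from h import *
print(workorder.hand_in())
```

```text
the job is handed in; nothing more can be done
None
```

The laundry stack is built in the order you gave, and I handed the job in at about 32 s. The hand-in gives no verdict, so the checks below are my own measurements.

- **Deep crate:** it sits on the stand within about 2 mm of its middle and about 0.5° of its long side.
- **Brush:** it lies flat in the far half of the deep crate. Its head top measured 63.2 mm above the table, against 63.5 mm expected. The shallow crate hid it after that.
- **Shallow crate:** it dropped home inside the deep crate's rim. Its rim is level at about 153 mm (154.5 mm expected), and it is within about 2 mm of the deep crate's centre.
- **Tub:** I used the smaller grey-lidded one. It stands in the near half of the shallow crate with its lid at 185 mm (185.5 mm expected). A rough tilt fit of the lid gave 0.06 rad, probably inflated by edge pixels, and the side view shows it upright.
- **Bystanders:** the pot and bottle measured within about 3 mm of where they started. The arm covered part of the soap dish in the last top view, so that reading was 22 mm off and can't be trusted. In the side view the dish is where it was.

My first attempt to grip the deep crate missed because I lifted before the fingers had closed. The crate did not move, and the second grip held.

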